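# Take the test gauge off the bench air outlet

## Robot

A 6-joint arm with a two-finger parallel gripper is mounted at the origin on the work surface. World frame = base frame: x ahead of the robot, y to its left, z up, the work surface at z = 0. Lengths are in m, angles in rad, forces in N, time in s.
With the tool pointing down it reaches from about 0.35 to 0.975 m from the base axis. Payload 4.9 kg.
Tool frame: the origin (TCP) lies at the very end of the fingers, on their centre line; the grasp point (between the pads) lies 19 mm behind it (manip.hold_point_z is the distance from the TCP to the grasp point, in m); z points along the fingers, y is the direction in which the jaws open and shut (so a half turn about z gives the same grasp; the last joint's range is limited). The gripper opens to 85 mm and grips with 20 to 120 N. Pads are 22 mm wide; open, the fingers measure 114 mm over their backs; the gripper's body (76 mm by 85 mm) begins 54 mm behind the grasp point. The pads swing forward as they close: fully open they stand 13 mm farther back than shut.
Start: joints at [1.055, 0.053, 1.613, -0, 1.476, -0.119], TCP at [0.242, 0.576, 0.231] pointing down, gripper open.
Joint ranges: [-3.01, 3.01], [-1.01, 2.22], [0.06, 2.58], [-1.02, 4.17], [0.09, 2.62], [-3.14, 3.14]. Speed limits (rad/s): [2.57, 2.57, 3.14, 3.14, 3.14, 3.14].

## Interface

Orientations are given as a unit quaternion [w, x, y, z].
In Python, from plant import monitor, grab_frame, camera_params, ticket, manip gives the robot as it stands.
- The arm moves only by the tool play_rows, never from a script. Its argument "commands" is a list of rows, each an object of numbers: "dx", "dy", "dz": the shift along the tool's x, y, z in cm; "rx", "ry", "rz": the turn, a rotation vector about the tool's x, y, z in rad; "claw": the closure, from 0 (fully open) to 1 (shut). In form: [{"dx": .., "dy": .., "dz": .., "rx": .., "ry": .., "rz": .., "claw": ..}, ...]. A call has 1 to 5 rows; each row is the pose to reach, as a shift and turn from the pose measured when the call began, along the tool's axes at that moment; what a row does not reach only later rows make up. A row lasts 1/10 s, in which the tool goes at most 50 mm and 8.59 degrees, less where a joint would pass 70% of its speed; a pose out of reach is approached as far as the arm can. A call with a gripper value outside its range is refused whole. The fingers move at their own pace and stop on an object; the grip force is fixed at half the most. Time passes only in rows, so rows that repeat a pose let the fingers close. It gives the time, the measured TCP pose, the force and the opening at its end, in the units of the state.
- monitor.state(): the state, without advancing time (a new reading comes with each control period).
- grab_frame(name): name is "scene" or "top" or "wrist"; returns the picture (420x560x3 uint8, blue, green, red); there is no depth.
- camera_params(name): a dict with "fx", "fy", "cx", "cy" (pixels), "k1" (the pictures are not rectified: a ray, as slopes to the right and down, at radius r is drawn at 1 + k1 r^2 times it, then the intrinsics apply), "rvec" (rotation vector, rad) and "tvec" (3), from world to camera coordinates, as OpenCV has them; the wrist camera has in their place "tool_from_camera" (4x4, takes a point from camera to tool coordinates, whose origin is the TCP and whose axes are the flange's). Camera axes: x right, y down, z forward; pixel columns grow to the right and rows downward; lengths in m; the calibration is good to about 2 mm. A picture is of the moment at which its call begins: read the wrist's pose just before it. camera_params takes no time and is no camera call.
- ticket.job_done(): hands the job in, once; it reports no verdict.
The state is a dict: "time": time; "joint_pos": joint angles; "joint_vel": joint speeds; "joint_efforts": joint torques, N m; "tool_pos": TCP position; "tool_rot": TCP orientation; "contact_force": force on the tool from outside, world axes, zero at the start; "ft_torque": the same for the moment, N m; "gripper_width": opening from 0.0 (shut) to 1.0 (fully open).
Only numpy, scipy, OpenCV 4.12 (cv2) and the standard library are available. Lean on these libraries where they do the work, as an engineer would, in place of code of your own. Each camera call takes 0.05 s, during which the arm holds its last target.

## Task

The pressure check is done: take the test gauge off the bench air outlet. Pull the coupling's sprung sleeve back until the gauge pops loose, let the sleeve spring forward again, then draw the gauge out and set it down in the cork-lined tray, flat on its back with the dial up; keep hold of it until it rests on the cork, never let the hand or arm lean on it, and leave the anvil, last, tin and pliers where they are.

Things in the scene. Friction and masses are not known exactly. Their poses are not given: they have to be found in the camera images.
- outlet: bench air outlet, bolted down: aluminium foot 90 x 90 x 10 mm, square block 44 x 44 mm up to 98 mm high, copper pipe behind. Origin at the centre of the foot's underside, z up, x level towards the side on which the coupling stands out; the coupling rises from it at 46 degrees above level
- coupling: fixed steel body of the quick coupling, 24 mm across, part of the outlet. Origin at the centre of its open mouth, 135 mm above the bench; x points outward along the coupling's axis, 46 degrees above level; y is level; z is square to the axis, leaning 46 degrees from vertical, back over the block. Behind the sleeve a hex 29 mm wide stands at x = -62 to -48 mm
- sleeve (a joint): distance in m the knurled sleeve is pulled back towards the block: 0 forward (home), 0.008 at its rear stop. Its spring pushes forward, 6 N at 0, 10 N at 0.008, and snaps it home when let go. Back by 0.006 or more it frees the nipple; a sprung valve inside then pushes the gauge 11 mm out within 0.5 s, where it stands loose in the mouth (17 mm of nipple still inside, drooping a few degrees) and does not lock again
- sleeve_mid (a point): middle of the sleeve on the coupling's axis, moving with it; same axes as coupling. The sleeve is a round steel tube, outside diameter 32 mm, 28 mm long, 18 mm clear behind it to the hex; at home its front end is 2 mm behind the coupling's mouth and its middle 16 mm behind the mouth. The plugged-in gauge overhangs it: a hand coming straight down meets the gauge, one tilted back over the block by 25 to 46 degrees does not
- gauge: steel test gauge, 0.24 kg: round case 64 mm across, 38 mm deep, white dial, brass hex and steel nipple on its rim. Origin at the centre of the case's flat back; z out of the dial; -x along stem and nipple, their axis 11 mm above the back. Rim at x = -32 mm, hex 22 mm wide to -40, nipple 14 mm wide to its tip at -70. It starts plugged in, origin at (42, 0, -11) mm in coupling, axes alike
- nipple_tip (a point): centre of the end of the gauge's nipple; 28 mm inside the coupling's mouth at the start
- tray: shallow wooden tray fixed to the bench, 206 (x) x 176 (y) mm outside, walls 8 mm thick and 20 mm high; origin at the centre of its underside, z up. The cork floor, 190 x 160 mm, is 9 mm above the bench
- anvil: small black iron bench anvil, 138 x 70 x 64 mm; origin under the middle of its foot, horn to +x. Leave alone
- last: beech shoe last, 250 x 86 x 92 mm, toe to +x, origin under its middle. Leave alone
- tin: open round tin of copper grommets, 80 mm across, 28 mm high, origin at the centre of its underside. Leave alone
- pliers: steel snap pliers lying flat, about 185 x 75 mm, 14 mm high, origin under the pivot, jaws to +x. Leave alone
Mind the look-alikes: they are no part of the job. Leave any black or turquoise look-alike of the gauge alone.

How it is judged:
On the way, in this order (a step that is already met when the one before it is completed fails the run):
1. the sleeve is pulled back (3 mm or more) with the nipple still in the coupling (value of joint sleeve above 0.003 m and x of nipple_tip in the frame of coupling below -0.01 m), for 0.05 s.
2. the gauge has popped loose but still stands in the coupling, and the sleeve has sprung home (value of joint sleeve below 0.0012 m and x of nipple_tip in the frame of coupling between -0.0205 and -0.004 m), for 0.1 s.
3. the gauge is held and its nipple is clear of the coupling's mouth (contact force between the fingers and gauge above 0.5 N and x of nipple_tip in the frame of coupling above 0.004 m), for 0.1 s.
4. the gauge rests in the tray, flat with its dial up, while it is still held (contact force between the fingers and gauge above 0.5 N and contact force between gauge and tray above 0.3 N and z of gauge in the frame of tray between 0.005 and 0.013 m and angle between gauge's own z axis and vertical below 0.12 rad and x of gauge in the frame of tray between -0.095 and 0.095 m and y of gauge in the frame of tray between -0.08 and 0.08 m), for 0.1 s.
At the end, for the whole second after the job is handed in: The gauge lies at rest, let go, inside the tray on the cork, flat on its back with the dial up (within 7 degrees); the coupling's sleeve is home (within 1.2 mm); the anvil, last, tin and pliers are within 15 mm of where they were (z of gauge in the frame of tray between 0.005 and 0.013 m and angle between gauge's own z axis and vertical below 0.12 rad and x of gauge in the frame of tray between -0.095 and 0.095 m and y of gauge in the frame of tray between -0.08 and 0.08 m and value of joint sleeve below 0.0012 m and linear speed of gauge below 0.02 m/s and angular speed of gauge below 0.2 rad/s and distance of each of anvil, last, tin, pliers from where it was at the start of the episode below 0.015 m); the robot touches nothing.
It fails at once if the anvil is pushed more than 15 mm out of its place (distance of anvil from where it was at the start of the episode above 0.015 m).
It fails at once if the last is pushed more than 15 mm out of its place (distance of last from where it was at the start of the episode above 0.015 m).
It fails at once if the tin is pushed more than 15 mm out of its place (distance of tin from where it was at the start of the episode above 0.015 m).
It fails at once if the pliers is pushed more than 15 mm out of its place (distance of pliers from where it was at the start of the episode above 0.015 m).
It fails at once if the hand's body or the arm leans on the gauge (over 6 N; the fingers may grip it) (contact force between the arm and gauge above 6 N).
It also fails if it takes over 54 s, if anything falls off the work surface, if the arm or the gripper's body presses on something with over 40 N, if the wrist force passes 120 N, or if a joint passes its speed limit or range.

## Working session

There is one attempt and no reset: what is moved stays moved. The work goes in short steps, Python scripts to look and compute and a tool call to move; the robot and the scene stay as the last step left them, time stands still between calls to the robot, and variables do not carry over. Pictures are saved under pics/ and viewed, and the job is handed in when it is done.

Besides the shell and the picture viewer there is one more tool, called after ">>>" as name(argument=value, ...), one argument or row to a line, values as JSON. play_rows: Moves the arm, as the interface text tells. Its arguments: {"type":"object","properties":{"commands":{"type":"array"}},"required":["commands"]}

```bash
mkdir -p pics; ls
python3 - <<'E'
from plant import monitor, grab_frame, camera_params, ticket, manip
import cv2
print(monitor.state())
for n in ["scene","top","wrist"]:
    print(n,camera_params(n)); cv2.imwrite(f"pics/{n}0.png",grab_frame(n))
print(manip, [a for a in dir(manip) if a[0]!='_'])
E
```

```text
pics
{'time': 0.0, 'joint_pos': array([ 1.05502603e+00,  5.33858338e-02,  1.61433315e+00, -1.34112893e-05,
        1.47601170e+00, -1.19047658e-01]), 'joint_vel': array([-0.00087331, -0.00077575, -0.00052863,  0.00070916, -0.00060519,
       -0.00015605]), 'joint_efforts': array([ 2.52381113e-03, -3.93672538e+01, -3.70187545e+01,  1.09624502e-04,
        6.94248243e-03,  2.72860561e-06]), 'tool_pos': array([0.24120926, 0.57588083, 0.23002168]), 'tool_rot': array([-3.27304359e-04,  1.97062306e-01,  9.80390384e-01, -1.01769739e-03]), 'contact_force': array([-0.03554285,  0.23966331, -0.08858676]), 'ft_torque': array([-0.03201586, -0.02192643, -0.01798043]), 'gripper_width': 1.0011863891726205}
scene {'fx': 523.6073574807858, 'fy': 523.6073574807858, 'cx': 275.0381113507286, 'cy': 206.98955342832323, 'k1': -0.034895738330931014, 'rvec': array([ 1.06382257,  2.49031095, -0.94228014]), 'tvec': array([ 0.39962091, -0.23079748,  1.59705317])}
top {'fx': 543.8951627134353, 'fy': 543.8951627134353, 'cx': 276.9869945944424, 'cy': 205.63072479713895, 'k1': -0.11231326050708469, 'rvec': array([ 2.18054078, -2.16562685,  0.12055886]), 'tvec': array([-0.00918685,  0.58387703,  1.26663427])}
wrist {'fx': 371.849646532556, 'fy': 371.849646532556, 'cx': 273.58930703467814, 'cy': 209.24749458494333, 'k1': -0.008027205351137736, 'tool_from_camera': array([[ 2.48881935e-04, -9.46724335e-01, -3.22044983e-01,
         8.24071209e-02],
       [ 9.99999932e-01,  1.47415660e-04,  3.39455451e-04,
         1.37952307e-03],
       [-2.73896263e-04, -3.22045046e-01,  9.46724307e-01,
        -1.42833914e-01],
       [ 0.00000000e+00,  0.00000000e+00,  0.00000000e+00,
         1.00000000e+00]])}
<Robot object at 0x7f085e5d3a10> ['IKError', 'hold_point_z']
```

View pics/scene0.png

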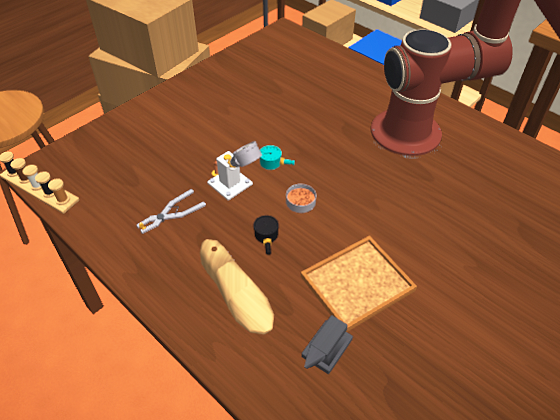

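View pics/top0.png

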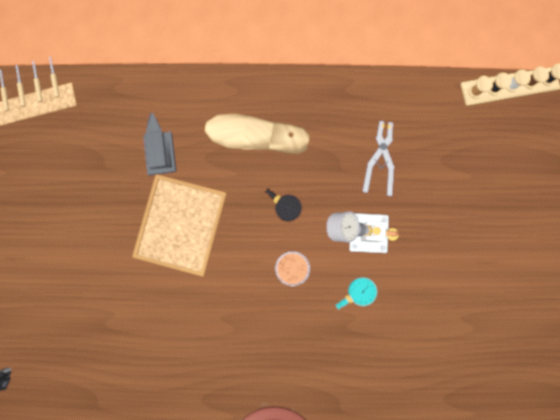

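View pics/wrist0.png

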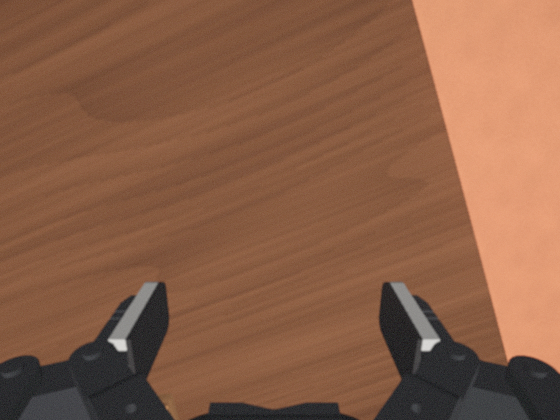

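The top view shows the grey-cased gauge with a white dial at about (345,227), standing on the outlet foot at (369,233). The two look-alikes are the black one at (288,208) and the turquoise one at (362,292). The tray is at about (180,226). I'll enlarge this area to confirm.

```bash
cat > h.py <<'E'
import numpy as np, cv2
from scipy.spatial.transform import Rotation as R
from plant import monitor, grab_frame, camera_params, ticket, manip
def cam(n,st=None):
    p=camera_params(n); K=np.array([[p['fx'],0,p['cx']],[0,p['fy'],p['cy']],[0,0,1]])
    if n=='wrist':
        T=np.eye(4); q=st['tool_rot']; T[:3,:3]=R.from_quat([q[1],q[2],q[3],q[0]]).as_matrix(); T[:3,3]=st['tool_pos']
        W=np.linalg.inv(T@p['tool_from_camera'])
    else:
        W=np.eye(4); W[:3,:3]=cv2.Rodrigues(p['rvec'])[0]; W[:3,3]=p['tvec']
    return K,np.array([p['k1'],0,0,0.]),W
def ray(c,uv):
    K,d,W=c; x=cv2.undistortPoints(np.array([[uv]],float),K,d)[0,0]
    Rw=W[:3,:3]; o=-Rw.T@W[:3,3]; v=Rw.T@np.array([x[0],x[1],1]); return o,v/np.linalg.norm(v)
def onz(c,uv,z):
    o,v=ray(c,uv); return o+v*(z-o[2])/v[2]
def proj(c,P):
    K,d,W=c; return cv2.projectPoints(np.atleast_2d(np.array(P,float)),cv2.Rodrigues(W[:3,:3])[0],W[:3,3],K,d)[0][:,0]
def tri(c1,u1,c2,u2):
    A=[];b=[]
    for c,u in((c1,u1),(c2,u2)):
        o,v=ray(c,u); M=np.eye(3)-np.outer(v,v); A.append(M);b.append(M@o)
    return np.linalg.lstsq(np.vstack(A),np.hstack(b),rcond=None)[0]
def Rm(st):
    q=st['tool_rot']; return R.from_quat([q[1],q[2],q[3],q[0]]).as_matrix()
E
python3 - <<'E'
import cv2,numpy as np
t=cv2.imread('pics/top0.png');s=cv2.imread('pics/scene0.png')
a=cv2.resize(t[200:262,315:405],None,fx=8,fy=8,interpolation=cv2.INTER_CUBIC)
b=cv2.resize(s[130:205,195:295],None,fx=8,fy=8,interpolation=cv2.INTER_CUBIC)
cv2.imwrite('pics/ct.png',a);cv2.imwrite('pics/cs.png',b)
E
```

```text
(no output)
```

View pics/ct.png

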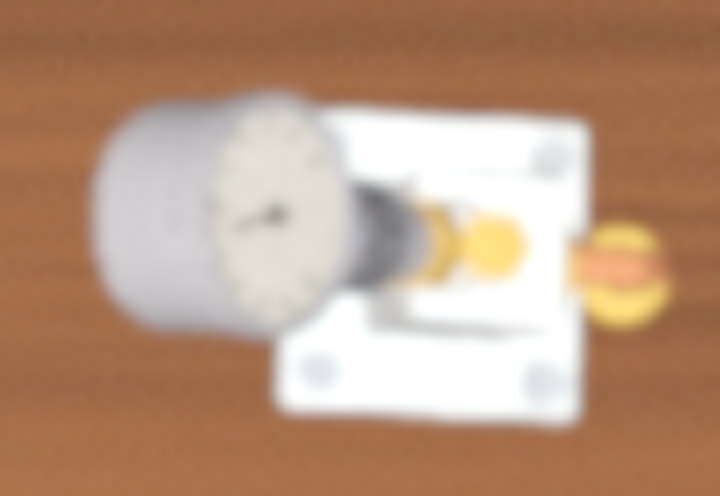

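View pics/cs.png

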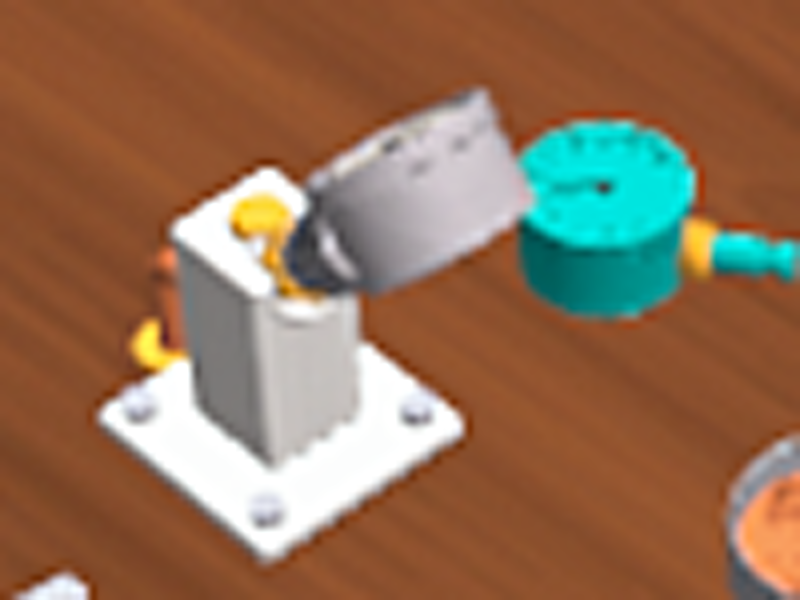

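The grey gauge with the white dial is the one plugged into the coupling, so it is the target. Next I'll measure the outlet pose from the foot corners in both views, then the tray corners.

Run:
```python
from h import *
T=cam('top');S=cam('scene')
def f(pts,o): return [(o[0]+(x+.5)/8-.5,o[1]+(y+.5)/8-.5) for x,y in pts]
for n,c,p in(('top',T,f([(590,118),(580,425),(275,412)],(315,200))),('scene',S,f([(100,415),(268,560),(465,425)],(195,130)))):
    P=np.array([onz(c,u,.010) for u in p]); print(n,P[:,:2].round(4).tolist(),'ctr(diag)',((P[0]+P[2])/2).round(4), 'lens',np.linalg.norm(P[1]-P[0]),np.linalg.norm(P[2]-P[1]))
    for a,b in((0,1),(1,2)):
        d=P[b]-P[a]; print(np.degrees(np.arctan2(d[1],d[0])))
# tray
img=cv2.imread('pics/top0.png'); hsv=cv2.cvtColor(img,cv2.COLOR_BGR2HSV)
m=cv2.inRange(hsv,(5,80,130),(30,255,255)); m[:165]=0;m[290:]=0;m[:,:110]=0;m[:,240:]=0
m=cv2.morphologyEx(m,cv2.MORPH_CLOSE,np.ones((3,3)))
cs,_=cv2.findContours(m,0,2); k=max(cs,key=cv2.contourArea); r=cv2.minAreaRect(k); print(r)
b=cv2.boxPoints(r); P=np.array([onz(T,u,.02) for u in b]); print(P.round(4)[:,:2].tolist(),P.mean(0),[np.linalg.norm(P[i]-P[i-1]).round(4) for i in range(4)])
d=P[1]-P[0];print(np.degrees(np.arctan2(d[1],d[0])))
for n,u in(('tin',(292,268)),('black',(288,208)),('turq',(362,292)),('anvil',(160,150)),('last',(258,133)),('pliers',(383,150))): print(n,onz(T,u,.02).round(3))
```

```text
top [[0.5667, -0.2763], [0.4736, -0.2721], [0.4772, -0.1794]] ctr(diag) [ 0.522  -0.2279  0.01  ] lens 0.09321929870209054 0.09277107599894768
177.4235980765993
87.77241819470609
scene [[0.5656, -0.2714], [0.5715, -0.1796], [0.482, -0.1766]] ctr(diag) [ 0.5238 -0.224   0.01  ] lens 0.09195291328868939 0.0895431507859658
86.3183201773147
178.05693578921307
((174.5, 227.0), (124.0, 129.0), 90.0)
[[0.6817, 0.4031], [0.6832, 0.0874], [0.3856, 0.0835], [0.3817, 0.3926]] [0.53303769 0.24165935 0.02      ] [np.float64(0.3002), np.float64(0.3158), np.float64(0.2976), np.float64(0.3091)]
-89.72846875877565
tin [ 0.436 -0.042  0.02 ]
black [ 0.579 -0.032  0.02 ]
turq [ 0.38  -0.209  0.02 ]
anvil [0.719 0.281 0.02 ]
last [0.763 0.042 0.02 ]
pliers [ 0.724 -0.264  0.02 ]
```

Run:
```python
from h import *
T=cam('top');S=cam('scene')
fc=lambda p,o:(o[0]+(p[0]+.5)/8-.5,o[1]+(p[1]+.5)/8-.5)
ut=fc((275,213),(315,200));us=fc((393,147),(195,130))
print('dial tri',tri(T,ut,S,us).round(4),'top z.184',onz(T,ut,.184).round(4),'scene',onz(S,us,.184).round(4))
# tray manual corners at z .02
P=np.array([onz(T,u,.02) for u in((157,175),(226,192),(204,276),(133,258))]);print(P.round(4)[:,:2].tolist(),P.mean(0).round(4),[np.linalg.norm(P[i]-P[i-1]).round(4) for i in range(4)])
P=np.array([onz(S,u,.02) for u in((370,237),(416,287),(345,328),(302,279))]);print(P.round(4)[:,:2].tolist(),P.mean(0).round(4),[np.linalg.norm(P[i]-P[i-1]).round(4) for i in range(4)])
```

```text
dial tri [ 0.5259 -0.1553  0.1807] top z.184 [ 0.5259 -0.1551  0.184 ] scene [ 0.528  -0.1522  0.184 ]
[[0.6575, 0.2862], [0.617, 0.1178], [0.4155, 0.1671], [0.4564, 0.3387]] [0.5366 0.2275 0.02  ] [np.float64(0.2078), np.float64(0.1733), np.float64(0.2075), np.float64(0.1763)]
[[0.4188, 0.176], [0.4632, 0.3419], [0.6583, 0.289], [0.6283, 0.1364]] [0.5421 0.2359 0.02  ] [np.float64(0.2131), np.float64(0.1718), np.float64(0.2021), np.float64(0.1555)]
```

```bash
cat >> h.py <<'E'
A=np.radians(46); YAW=np.radians(87.4)
H=np.array([np.cos(YAW),np.sin(YAW),0]); Z=np.array([0,0,1.])
U=np.cos(A)*H+np.sin(A)*Z; Wv=-np.sin(A)*H+np.cos(A)*Z
RT=np.column_stack([U,np.cross(-Wv,U),-Wv])
MOUTH=np.array([.5256,-.164,.135])
def move(p,Rt):
    st=monitor.state(); R0=Rm(st); d=R0.T@(np.array(p)-st['tool_pos'])*100; r=R.from_matrix(R0.T@Rt).as_rotvec()
    print('t',round(st['time'],2),'dxyz cm',d.round(2),'r',r.round(3),'|r|deg',np.degrees(np.linalg.norm(r)).round(1),'F',st['contact_force'].round(1),'w',round(st['gripper_width'],3))
def cc(x,y,z): return MOUTH+U*x+np.cross(Wv,U)*y+Wv*z   # coupling mm->world
E
python3 - <<'E'
from h import *
print(RT.round(3))
p=cc(-.016,0,.20);print(p); move(p,RT); move([.45,.1,.40],RT)
E
```

```text
[[ 0.032  0.999  0.033]
 [ 0.694 -0.045  0.719]
 [ 0.719 -0.    -0.695]]
[ 0.51856953 -0.31882295  0.26242224]
t 0.15 dxyz cm [-60.15 -71.82  -3.1 ] r [-0.49   0.7    1.149] |r|deg 82.0 F [-0.5  0.   0.1] w 1.0
t 0.15 dxyz cm [-37.64 -35.86 -16.92] r [-0.49   0.7    1.149] |r|deg 82.0 F [-0.5  0.   0.1] w 1.0
```

>>> play_rows(
  commands=[
    {"dx":-37.6,"dy":-35.9,"dz":-16.9,"rx":-0.49,"ry":0.7,"rz":1.15,"claw":0},
    {"dx":-37.6,"dy":-35.9,"dz":-16.9,"rx":-0.49,"ry":0.7,"rz":1.15,"claw":0},
    {"dx":-37.6,"dy":-35.9,"dz":-16.9,"rx":-0.49,"ry":0.7,"rz":1.15,"claw":0},
    {"dx":-37.6,"dy":-35.9,"dz":-16.9,"rx":-0.49,"ry":0.7,"rz":1.15,"claw":0},
    {"dx":-37.6,"dy":-35.9,"dz":-16.9,"rx":-0.49,"ry":0.7,"rz":1.15,"claw":0},
  ],
)

```text
time: 0.65
tool_pos: [0.3368, 0.3569, 0.3091]
tool_rot: [-0.151, 0.473, 0.853, 0.159]
contact_force: [1.3, -0.2, 0.4]
gripper_width: 1.001
```

Run:
```python
from h import *
print(monitor.state()['tool_pos'],monitor.state()['joint_pos'].round(2)); move(cc(-.016,0,.20),RT); move([.48,-.05,.42],RT)
```

```text
[0.33676607 0.35693446 0.30907797] [ 0.41 -0.44  1.96  0.44  1.55 -0.14]
t 0.65 dxyz cm [-62.42 -18.91 -25.79] r [-0.229  0.33   0.544] |r|deg 38.8 F [ 1.3 -0.2  0.4] w 1.001
t 0.65 dxyz cm [-33.61  -6.71 -28.45] r [-0.229  0.33   0.544] |r|deg 38.8 F [ 1.3 -0.2  0.4] w 1.001
```

>>> play_rows(
  commands=[
    {"dx":-33.6,"dy":-6.7,"dz":-28.5,"rx":-0.23,"ry":0.33,"rz":0.54,"claw":0},
    {"dx":-33.6,"dy":-6.7,"dz":-28.5,"rx":-0.23,"ry":0.33,"rz":0.54,"claw":0},
    {"dx":-33.6,"dy":-6.7,"dz":-28.5,"rx":-0.23,"ry":0.33,"rz":0.54,"claw":0},
    {"dx":-33.6,"dy":-6.7,"dz":-28.5,"rx":-0.23,"ry":0.33,"rz":0.54,"claw":0},
    {"dx":-33.6,"dy":-6.7,"dz":-28.5,"rx":-0.23,"ry":0.33,"rz":0.54,"claw":0},
  ],
)

```text
time: 1.15
tool_pos: [0.4166, 0.1277, 0.3709]
tool_rot: [-0.27, 0.666, 0.635, 0.284]
contact_force: [0.7, 1.1, -0.1]
gripper_width: 1.001
```

Run:
```python
from h import *
print(monitor.state()['tool_pos'],monitor.state()['joint_pos'].round(2)); move(cc(-.016,0,.20),RT); move(cc(0.02,0,.25),RT)
```

```text
[0.41657533 0.1276781  0.37085543] [-0.36 -0.51  2.    0.8   1.85 -0.16]
t 1.15 dxyz cm [-38.39  12.3  -24.29] r [ 0.003 -0.003 -0.001] |r|deg 0.2 F [ 0.7  1.1 -0.1] w 1.001
t 1.15 dxyz cm [-34.77  12.32 -29.28] r [ 0.003 -0.003 -0.001] |r|deg 0.2 F [ 0.7  1.1 -0.1] w 1.001
```

>>> play_rows(
  commands=[
    {"dx":-34.8,"dy":12.3,"dz":-29.3,"claw":0},
    {"dx":-34.8,"dy":12.3,"dz":-29.3,"claw":0},
    {"dx":-34.8,"dy":12.3,"dz":-29.3,"claw":0},
    {"dx":-34.8,"dy":12.3,"dz":-29.3,"claw":0},
    {"dx":-34.8,"dy":12.3,"dz":-29.3,"claw":0},
  ],
)

```text
invalid input
```

Run:
```python
from h import *
print(monitor.state()['tool_pos'],monitor.state()['joint_pos'].round(2)); move(cc(-.016,0,.20),RT); move(cc(-.016,0,.15),RT)
```

```text
[0.41657533 0.1276781  0.37085543] [-0.36 -0.51  2.    0.8   1.85 -0.16]
t 1.15 dxyz cm [-38.39  12.3  -24.29] r [ 0.003 -0.003 -0.001] |r|deg 0.2 F [ 0.7  1.1 -0.1] w 1.001
t 1.15 dxyz cm [-38.4   12.29 -19.29] r [ 0.003 -0.003 -0.001] |r|deg 0.2 F [ 0.7  1.1 -0.1] w 1.001
```

All the fields are required in every row.

>>> play_rows(
  commands=[
    {"dx":-34.8,"dy":12.3,"dz":-29.3,"rx":0,"ry":0,"rz":0,"claw":0},
    {"dx":-34.8,"dy":12.3,"dz":-29.3,"rx":0,"ry":0,"rz":0,"claw":0},
    {"dx":-34.8,"dy":12.3,"dz":-29.3,"rx":0,"ry":0,"rz":0,"claw":0},
    {"dx":-34.8,"dy":12.3,"dz":-29.3,"rx":0,"ry":0,"rz":0,"claw":0},
    {"dx":-34.8,"dy":12.3,"dz":-29.3,"rx":0,"ry":0,"rz":0,"claw":0},
  ],
)

```text
time: 1.65
tool_pos: [0.4702, -0.115, 0.3452]
tool_rot: [-0.27, 0.666, 0.635, 0.284]
contact_force: [0.1, 1.1, -0.4]
gripper_width: 1.002
```

Run:
```python
from h import *
print(monitor.state()['tool_pos'],monitor.state()['joint_pos'].round(2)); move(cc(-.016,0,.20),RT); move(cc(-.016,0,.15),RT)
```

```text
[ 0.47019637 -0.11502957  0.34515299] [-0.74 -0.12  1.74  0.67  2.01 -0.55]
t 1.65 dxyz cm [-19.91   5.81  -8.78] r [ 0.003 -0.003 -0.001] |r|deg 0.3 F [ 0.1  1.1 -0.4] w 1.002
t 1.65 dxyz cm [-19.92   5.79  -3.78] r [ 0.003 -0.003 -0.001] |r|deg 0.3 F [ 0.1  1.1 -0.4] w 1.002
```

>>> play_rows(
  commands=[
    {"dx":-19.9,"dy":5.8,"dz":-8.8,"rx":0,"ry":0,"rz":0,"claw":0},
    {"dx":-19.9,"dy":5.8,"dz":-8.8,"rx":0,"ry":0,"rz":0,"claw":0},
    {"dx":-19.9,"dy":5.8,"dz":-8.8,"rx":0,"ry":0,"rz":0,"claw":0},
    {"dx":-19.9,"dy":5.8,"dz":-8.8,"rx":0,"ry":0,"rz":0,"claw":0},
    {"dx":-19.9,"dy":5.8,"dz":-8.8,"rx":0,"ry":0,"rz":0,"claw":0},
  ],
)

```text
time: 2.15
tool_pos: [0.5182, -0.3216, 0.2595]
tool_rot: [-0.271, 0.667, 0.633, 0.284]
contact_force: [1.1, 0.0, -0.3]
gripper_width: 0.996
```

Run:
```python
from h import *
st=monitor.state();print(st['tool_pos'],st['joint_pos'].round(2)); move(cc(-.016,0,.20),RT)
im=grab_frame('wrist'); cv2.imwrite('pics/w1raw.png',im); c=cam('wrist',st)
for p,col in((cc(0,0,0),(0,0,255)),(cc(-.016,0,.016),(255,0,0)),(cc(.042,0,.027),(0,255,0)),(cc(.074,0,.027),(0,255,255)),(cc(-.03,0,.016),(255,0,255)),(cc(-.048,.0145,0),(0,0,0)),(cc(-.048,-.0145,0),(0,0,0))):
    u=proj(c,p)[0]; print(u.round(1)); cv2.circle(im,tuple(int(round(v)) for v in u),3,col,-1)
cv2.imwrite('pics/w1.png',im)
```

```text
[ 0.51819212 -0.32157539  0.25951537] [-0.9   0.33  1.4   0.56  2.02 -0.76]
t 2.15 dxyz cm [ 0.4   0.02 -0.  ] r [ 0.003 -0.005 -0.005] |r|deg 0.4 F [ 1.1  0.  -0.3] w 0.996
[272.1 156.7]
[272.1 177.6]
[271.7 112.1]
[271.4  70.7]
[272.2 192.6]
[257.4 206. ]
[287.3 205.9]
```

View pics/w1.png

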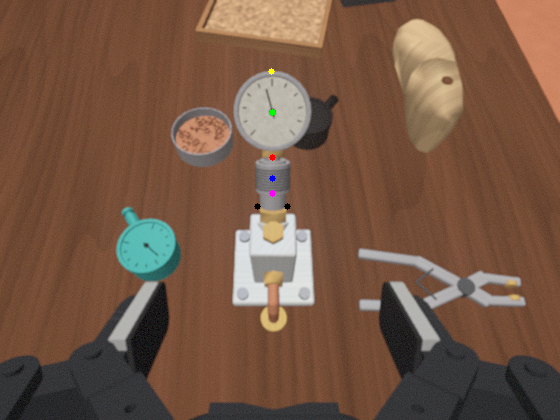

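The wrist view shows the dial centre at (273,111), within about 1 px of the prediction. The sleeve lies at about (273,176), and the axis runs vertically in the image. I'll enlarge the sleeve to place it along x.

Run:
```python
from h import *
im=cv2.imread('pics/w1raw.png')[140:230,215:330]
cv2.imwrite('pics/w1c.png',cv2.resize(im,None,fx=6,fy=6,interpolation=cv2.INTER_CUBIC))
st=monitor.state(); c=cam('wrist',st)
for x in(-.002,-.030): print(x,((proj(c,cc(x,0,.016))[0]-[215,140])*6).round(0))
move(cc(-.016,-.0008,-.019),RT)
```

```text
-0.002 [341. 116.]
-0.03 [342. 299.]
t 2.2 dxyz cm [5.600e-01 1.000e-02 2.189e+01] r [ 0.004 -0.005 -0.007] |r|deg 0.5 F [-3.5  0.4 -0.8] w 1.0
```

View pics/w1c.png

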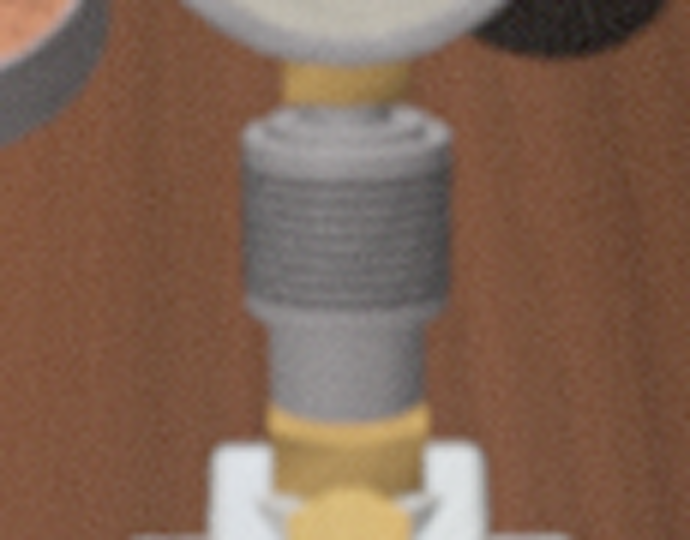

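Run:
```python
from h import *
for i in range(2):
    st=monitor.state(); print(st['joint_vel'].round(3),st['joint_pos'].round(4)); move(cc(-.018,-.0008,-.019),RT); 
    im=grab_frame('wrist'); c=cam('wrist',st)
    for p in (cc(.042,0,.027),cc(-.03,0,.016)): print(proj(c,p)[0].round(1))
cv2.imwrite('pics/w2.png',im)
cv2.imwrite('pics/w2c.png',cv2.resize(im[140:230,215:330],None,fx=6,fy=6,interpolation=cv2.INTER_CUBIC))
```

```text
[ 0.029 -0.068  0.078  0.023  0.022  0.034] [-0.9037  0.3331  1.3952  0.5541  2.0144 -0.7645]
t 2.2 dxyz cm [3.600e-01 2.000e-02 2.189e+01] r [ 0.004 -0.005 -0.007] |r|deg 0.5 F [-3.5  0.4 -0.8] w 1.0
[271.3 108.8]
[272.1 189.8]
[ 0.034 -0.073  0.037  0.027  0.026  0.012] [-0.9021  0.3294  1.3979  0.5556  2.0159 -0.7634]
t 2.25 dxyz cm [ 0.09  0.06 21.83] r [ 0.003 -0.006 -0.006] |r|deg 0.5 F [-0.1  0.2 -0.4] w 1.001
[271.9 112.2]
[272.5 192.8]
```

View pics/w2c.png

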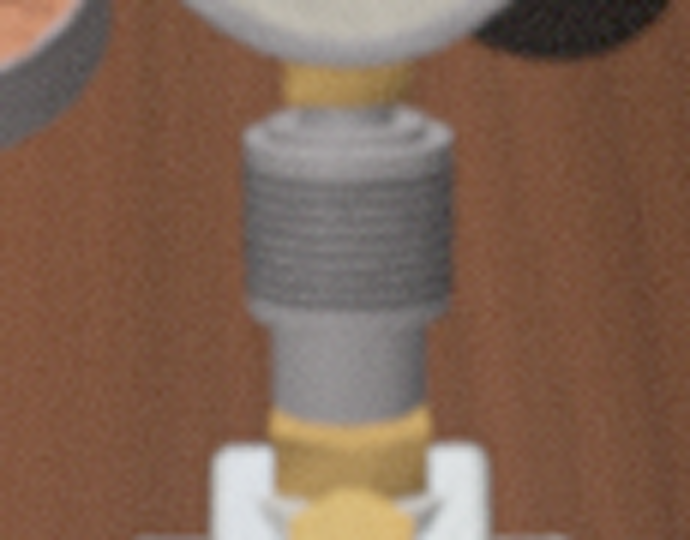

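>>> play_rows(
  commands=[
    {"dx":0.2,"dy":0.1,"dz":5,"rx":0,"ry":0,"rz":0,"claw":0},
    {"dx":0.2,"dy":0.1,"dz":10,"rx":0,"ry":0,"rz":0,"claw":0},
    {"dx":0.2,"dy":0.1,"dz":14,"rx":0,"ry":0,"rz":0,"claw":0},
    {"dx":0.2,"dy":0.1,"dz":16,"rx":0,"ry":0,"rz":0,"claw":0},
    {"dx":0.2,"dy":0.1,"dz":16,"rx":0,"ry":0,"rz":0,"claw":0},
  ],
)

```text
time: 2.8
tool_pos: [0.5234, -0.1989, 0.1499]
tool_rot: [-0.274, 0.665, 0.634, 0.284]
contact_force: [-0.0, -0.2, -0.7]
gripper_width: 0.999
```

Run:
```python
from h import *
st=monitor.state();print(st['joint_pos'].round(3)); move(cc(-.017,-.0008,-.019),RT)
im=grab_frame('wrist'); cv2.imwrite('pics/w3.png',im)
```

```text
[-0.776  0.268  1.667  0.583  1.781 -0.776]
t 2.8 dxyz cm [-0.39  0.16  5.45] r [-0.002 -0.009 -0.004] |r|deg 0.6 F [-0.  -0.2 -0.7] w 0.999
```

View pics/w3.png

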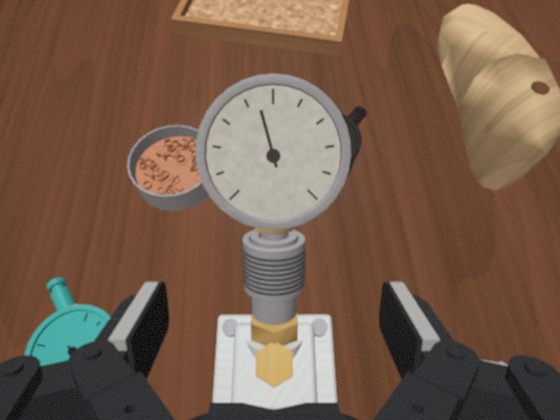

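Run:
```python
from h import *
st=monitor.state(); c=cam('wrist',st)
for p in (cc(.042,0,.027),cc(-.002,0,.016),cc(-.03,0,.016),cc(.01,0,.027)): print(proj(c,p)[0].round(1))
move(cc(-.017,-.0008,-.019),RT)
```

```text
[269.7 154.8]
[270.5 241.8]
[270.8 292.9]
[270.1 226.8]
t 2.85 dxyz cm [-0.36  0.04  5.71] r [ 0.    -0.007 -0.003] |r|deg 0.4 F [ 0.1 -0.5  0.2] w 1.001
```

>>> play_rows(
  commands=[
    {"dx":-0.35,"dy":0.1,"dz":2.5,"rx":0,"ry":0,"rz":0,"claw":0},
    {"dx":-0.35,"dy":0.1,"dz":4.5,"rx":0,"ry":0,"rz":0,"claw":0},
    {"dx":-0.35,"dy":0.1,"dz":5.7,"rx":0,"ry":0,"rz":0,"claw":0},
    {"dx":-0.35,"dy":0.1,"dz":5.7,"rx":0,"ry":0,"rz":0,"claw":0},
    {"dx":-0.35,"dy":0.1,"dz":5.7,"rx":0,"ry":0,"rz":0,"claw":0},
  ],
)

```text
time: 3.35
tool_pos: [0.5278, -0.1632, 0.111]
tool_rot: [-0.271, 0.666, 0.634, 0.285]
contact_force: [-0.3, -0.5, 0.3]
gripper_width: 1.001
```

Run:
```python
from h import *
im=grab_frame('wrist'); cv2.imwrite('pics/w4.png',im); st=monitor.state()
c=cam('wrist',st)
for p in (cc(.042,0,.027),cc(-.002,0,.016),cc(-.03,0,.016),cc(.01,0,.027)): print(proj(c,p)[0].round(1))
move(cc(-.017,-.0015,-.019),RT)
```

```text
[261.3 180.2]
[263.9 299.1]
[264.7 366.5]
[262.6 284.3]
t 3.4 dxyz cm [-0.03 -0.08  0.19] r [ 0.002 -0.005 -0.002] |r|deg 0.3 F [-0.7 -0.6  0.5] w 1.001
```

View pics/w4.png

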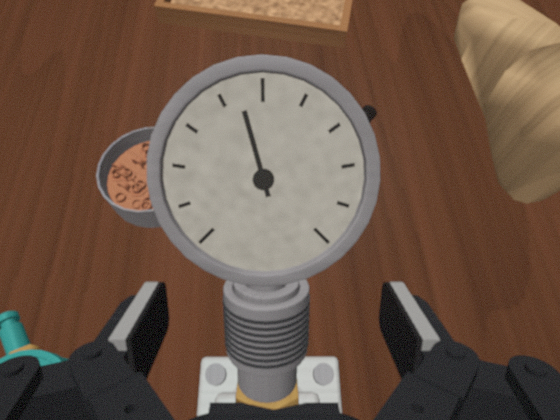

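>>> play_rows(
  commands=[
    {"dx":0,"dy":-0.2,"dz":0.1,"rx":0,"ry":0,"rz":0,"claw":0},
    {"dx":0,"dy":-0.2,"dz":0.1,"rx":0,"ry":0,"rz":0,"claw":0},
    {"dx":0,"dy":-0.2,"dz":0.1,"rx":0,"ry":0,"rz":0,"claw":0.3},
    {"dx":0,"dy":-0.2,"dz":0.1,"rx":0,"ry":0,"rz":0,"claw":0.45},
    {"dx":0,"dy":-0.2,"dz":0.1,"rx":0,"ry":0,"rz":0,"claw":0.45},
  ],
)

```text
time: 3.9
tool_pos: [0.5259, -0.1626, 0.1105]
tool_rot: [-0.271, 0.666, 0.634, 0.285]
contact_force: [0.1, -0.6, -0.4]
gripper_width: 0.547
```

Run:
```python
from h import *
im=grab_frame('wrist'); cv2.imwrite('pics/w5.png',im); st=monitor.state()
move(cc(-.017,-.0015,-.019),RT)
```

```text
t 3.95 dxyz cm [-0.03  0.13  0.09] r [ 0.002 -0.005 -0.002] |r|deg 0.3 F [ 0.2  0.6 -0.6] w 0.552
```

View pics/w5.png

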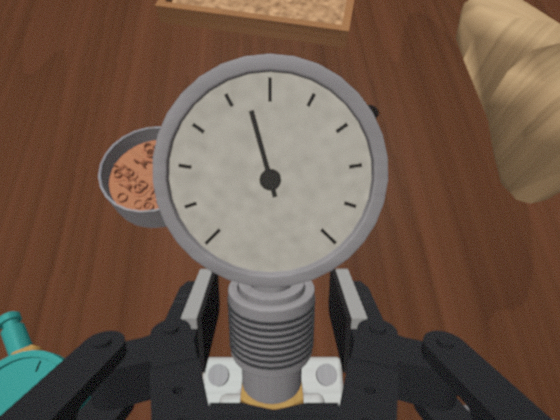

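>>> play_rows(
  commands=[
    {"dx":0,"dy":-0.05,"dz":0,"rx":0,"ry":0,"rz":0,"claw":1},
    {"dx":0,"dy":-0.05,"dz":0,"rx":0,"ry":0,"rz":0,"claw":1},
    {"dx":0,"dy":-0.05,"dz":0,"rx":0,"ry":0,"rz":0,"claw":1},
    {"dx":0,"dy":-0.05,"dz":0,"rx":0,"ry":0,"rz":0,"claw":1},
  ],
)

```text
time: 4.35
tool_pos: [0.525, -0.1627, 0.1105]
tool_rot: [-0.271, 0.666, 0.634, 0.284]
contact_force: [-3.5, -2.1, 1.7]
gripper_width: 0.364
```

Run:
```python
from h import *
im=grab_frame('wrist'); cv2.imwrite('pics/w6.png',im); st=monitor.state()
move(cc(-.017,-.0015,-.019),RT)
```

```text
t 4.4 dxyz cm [-0.03  0.22  0.11] r [ 0.001 -0.005 -0.002] |r|deg 0.3 F [-4.6 -2.8  2.2] w 0.367
```

View pics/w6.png

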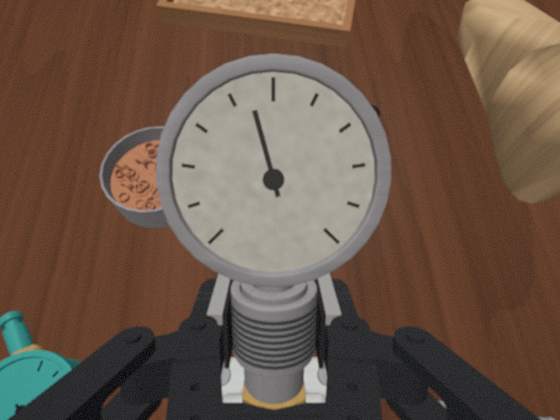

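>>> play_rows(
  commands=[
    {"dx":-0.3,"dy":0,"dz":0,"rx":0,"ry":0,"rz":0,"claw":1},
    {"dx":-0.6,"dy":0,"dz":0,"rx":0,"ry":0,"rz":0,"claw":1},
    {"dx":-0.8,"dy":0,"dz":0,"rx":0,"ry":0,"rz":0,"claw":1},
    {"dx":-0.8,"dy":0,"dz":0,"rx":0,"ry":0,"rz":0,"claw":1},
    {"dx":-0.8,"dy":0,"dz":0,"rx":0,"ry":0,"rz":0,"claw":1},
  ],
)

```text
time: 4.9
tool_pos: [0.5248, -0.1669, 0.1061]
tool_rot: [-0.273, 0.664, 0.634, 0.286]
contact_force: [-3.8, 4.3, 8.7]
gripper_width: 0.364
```

Run:
```python
from h import *
im=grab_frame('wrist'); cv2.imwrite('pics/w7.png',im); st=monitor.state()
move(cc(-.017,-.0015,-.019),RT)
```

```text
t 4.95 dxyz cm [0.58 0.22 0.11] r [ 0.    -0.01  -0.001] |r|deg 0.6 F [-3.   4.7  8.1] w 0.363
```

View pics/w7.png

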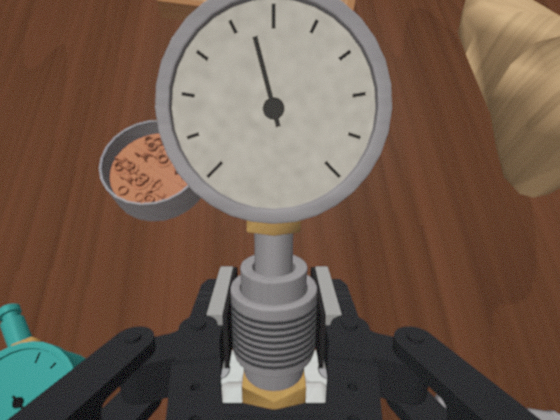

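The gauge has popped out and shows a longer length of nipple. Next I'll let the sleeve go.

>>> play_rows(
  commands=[
    {"dx":0,"dy":0,"dz":0,"rx":0,"ry":0,"rz":0,"claw":0},
    {"dx":0,"dy":0,"dz":0,"rx":0,"ry":0,"rz":0,"claw":0},
    {"dx":0,"dy":0,"dz":0,"rx":0,"ry":0,"rz":0,"claw":0},
    {"dx":0,"dy":0,"dz":0,"rx":0,"ry":0,"rz":0,"claw":0},
    {"dx":0,"dy":0,"dz":0,"rx":0,"ry":0,"rz":0,"claw":0},
  ],
)

```text
time: 5.45
tool_pos: [0.5249, -0.167, 0.106]
tool_rot: [-0.273, 0.665, 0.634, 0.286]
contact_force: [-0.3, -0.4, 0.5]
gripper_width: 1.001
```

Run:
```python
from h import *
im=grab_frame('wrist'); cv2.imwrite('pics/w8.png',im); st=monitor.state(); s=grab_frame('scene')
cv2.imwrite('pics/s8.png',cv2.resize(s[120:210,180:300],None,fx=6,fy=6,interpolation=cv2.INTER_CUBIC))
move(cc(.053,0,.0),RT)
```

```text
t 5.55 dxyz cm [ 7.61  0.06 -1.72] r [ 0.    -0.01  -0.001] |r|deg 0.6 F [-0.1  0.8  1. ] w 1.002
```

View pics/w8.png

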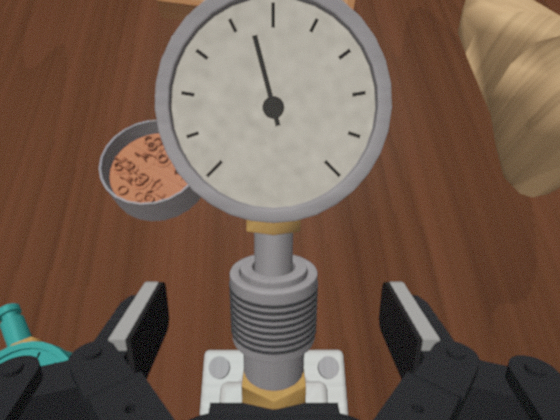

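View pics/s8.png

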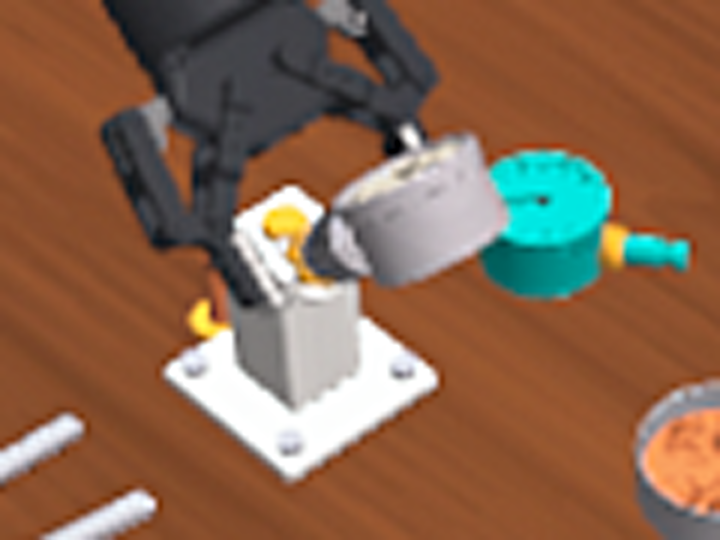

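Run:
```python
from h import *
st=monitor.state(); c=cam('wrist',st)
for d in (0,2,4,6,8):
  s,k=np.sin(np.radians(d)),np.cos(np.radians(d))
  def g(x,z,y=0): # gauge pt rel. axis, pivot at mouth+(-.004)
    X=x+.053+.004; return cc(-.004+X*k+z*s,y,z*k-X*s)
  print(d,proj(c,[g(0,.027),g(-.032,.027),g(.0,.027,.032),g(0,.027,-.032)]).round(1).tolist())
```

```text
0 [[271.7, 114.5], [272.0, 231.1], [146.7, 114.7], [396.8, 114.4]]
2 [[271.7, 110.4], [272.0, 226.9], [148.8, 110.6], [394.7, 110.3]]
4 [[271.8, 106.6], [272.0, 222.8], [150.9, 106.9], [392.6, 106.6]]
6 [[271.8, 103.3], [272.0, 218.8], [153.0, 103.5], [390.6, 103.2]]
8 [[271.8, 100.4], [272.0, 215.0], [155.1, 100.6], [388.5, 100.3]]
```

Run:
```python
from h import *
Rg=RT@R.from_rotvec([0,-.08,0]).as_matrix(); print((Rg[:,0]@Wv))
move(cc(.0517,-.0008,-.0184),Rg)
```

```text
-0.07991469396917272
t 5.55 dxyz cm [7.46 0.14 0.12] r [ 0.    -0.09  -0.001] |r|deg 5.1 F [-0.1  0.8  1. ] w 1.002
```

>>> play_rows(
  commands=[
    {"dx":2.5,"dy":0,"dz":0,"rx":0,"ry":0,"rz":0,"claw":0},
    {"dx":5.0,"dy":0,"dz":0,"rx":0,"ry":-0.04,"rz":0,"claw":0},
    {"dx":7.0,"dy":0,"dz":0.1,"rx":0,"ry":-0.085,"rz":0,"claw":0},
    {"dx":7.5,"dy":0,"dz":0.1,"rx":0,"ry":-0.085,"rz":0,"claw":0},
    {"dx":7.5,"dy":0,"dz":0.1,"rx":0,"ry":-0.085,"rz":0,"claw":0},
  ],
)

```text
time: 6.05
tool_pos: [0.5275, -0.1146, 0.1605]
tool_rot: [-0.245, 0.676, 0.646, 0.257]
contact_force: [0.4, 0.6, -0.2]
gripper_width: 0.997
```

Run:
```python
from h import *
im=grab_frame('wrist'); cv2.imwrite('pics/w9.png',im); st=monitor.state(); s=grab_frame('scene')
cv2.imwrite('pics/s9.png',cv2.resize(s[110:210,180:300],None,fx=6,fy=6,interpolation=cv2.INTER_CUBIC))
Rg=RT@R.from_rotvec([0,-.08,0]).as_matrix()
move(cc(.0517,-.0008,-.0184),Rg)
```

```text
t 6.15 dxyz cm [ 0.05  0.17 -0.03] r [-0.    -0.005 -0.002] |r|deg 0.3 F [ 0.3 -0.6  0.1] w 0.998
```

View pics/w9.png

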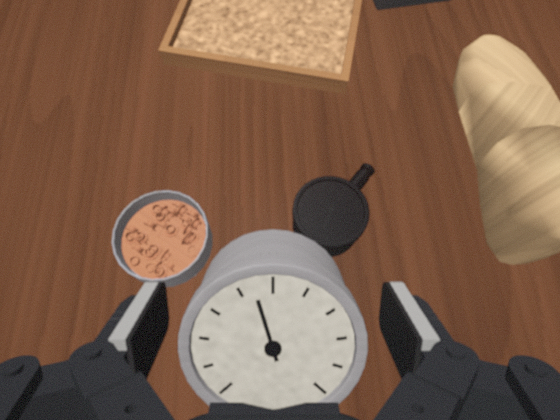

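View pics/s9.png

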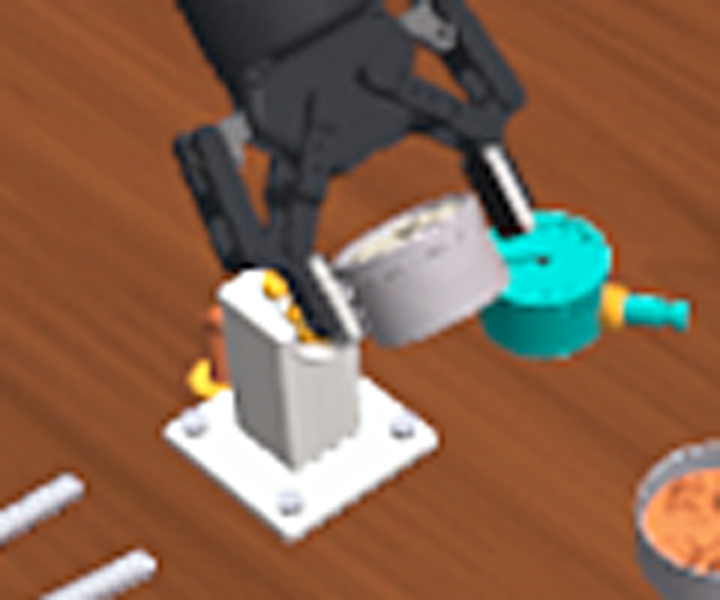

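Run:
```python
from h import *
st=monitor.state(); c=cam('wrist',st); o,v=ray(c,(273,348)); Rt=Rm(st)
o=Rt.T@(o-st['tool_pos']);v=Rt.T@v
for z in(-.036,-.041,-.046): print(z,(o+v*(z-o[2])/v[2]).round(4))
```

```text
-0.036 [-0.0027  0.0009 -0.036 ]
-0.041 [ 0.0014  0.0009 -0.041 ]
-0.046 [ 0.0055  0.0009 -0.046 ]
```

>>> play_rows(
  commands=[
    {"dx":0.1,"dy":0,"dz":0,"rx":0,"ry":0,"rz":0,"claw":0.15},
    {"dx":0.1,"dy":0,"dz":0,"rx":0,"ry":0,"rz":0,"claw":0.3},
    {"dx":0.1,"dy":0,"dz":0,"rx":0,"ry":0,"rz":0,"claw":1},
    {"dx":0.1,"dy":0,"dz":0,"rx":0,"ry":0,"rz":0,"claw":1},
    {"dx":0.1,"dy":0,"dz":0,"rx":0,"ry":0,"rz":0,"claw":1},
  ],
)

```text
time: 6.65
tool_pos: [0.5265, -0.1148, 0.1585]
tool_rot: [-0.246, 0.677, 0.645, 0.256]
contact_force: [0.1, -3.1, -4.6]
gripper_width: 0.735
```

Run:
```python
from h import *
im=grab_frame('wrist'); cv2.imwrite('pics/w10.png',im); st=monitor.state(); s=grab_frame('scene')
cv2.imwrite('pics/s10.png',cv2.resize(s[110:210,180:300],None,fx=6,fy=6,interpolation=cv2.INTER_CUBIC))
move(cc(.0517,-.0008,-.0184),RT)
```

```text
t 6.75 dxyz cm [ 0.04  0.21 -0.07] r [-0.001  0.076 -0.003] |r|deg 4.3 F [ 0.6 -2.2 -4.2] w 0.738
```

View pics/w10.png

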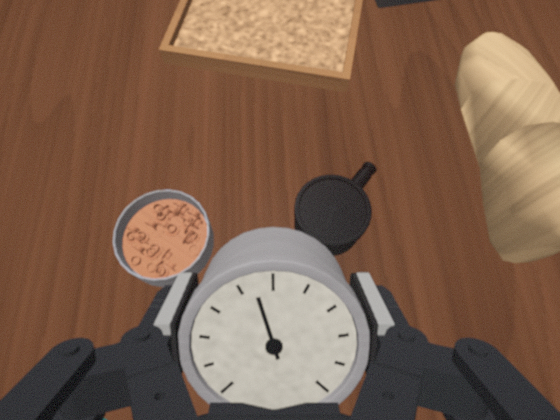

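View pics/s10.png

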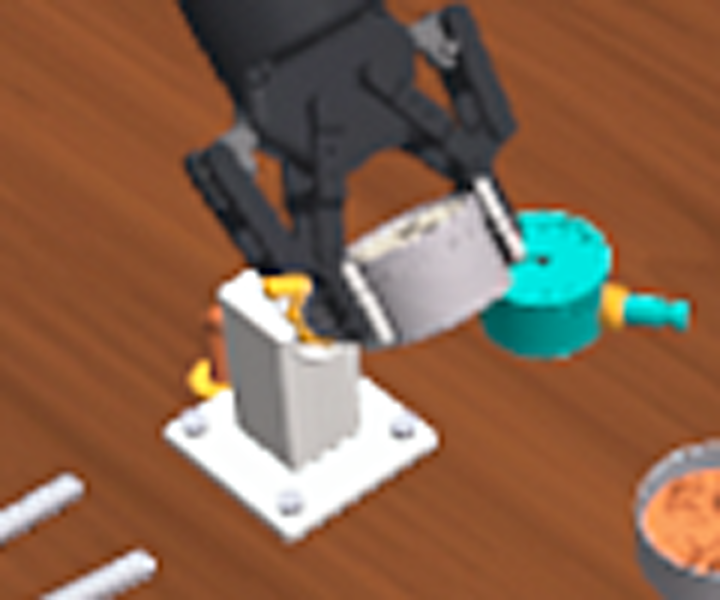

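>>> play_rows(
  commands=[
    {"dx":1.0,"dy":0,"dz":-0.05,"rx":0,"ry":0,"rz":0,"claw":1},
    {"dx":2.0,"dy":0,"dz":-0.1,"rx":0,"ry":0,"rz":0,"claw":1},
    {"dx":3.5,"dy":0,"dz":-0.2,"rx":0,"ry":0,"rz":0,"claw":1},
    {"dx":5.5,"dy":0,"dz":-0.4,"rx":0,"ry":0,"rz":0,"claw":1},
    {"dx":8,"dy":0,"dz":-0.6,"rx":0,"ry":0,"rz":0,"claw":1},
  ],
)

```text
time: 7.25
tool_pos: [0.5291, -0.0575, 0.2173]
tool_rot: [-0.247, 0.677, 0.645, 0.256]
contact_force: [0.5, 1.1, -2.5]
gripper_width: 0.736
```

Run:
```python
from h import *
im=grab_frame('wrist'); cv2.imwrite('pics/w11.png',im); st=monitor.state(); s=grab_frame('scene')
cv2.imwrite('pics/s11.png',cv2.resize(s[90:210,180:320],None,fx=5,fy=5,interpolation=cv2.INTER_CUBIC))
print(st['tool_pos'],st['gripper_width'],st['joint_pos'].round(2))
```

```text
[ 0.5303085  -0.05566889  0.22148845] 0.7375833126728468 [-0.56 -0.    1.81  0.63  1.72 -0.55]
```

View pics/w11.png

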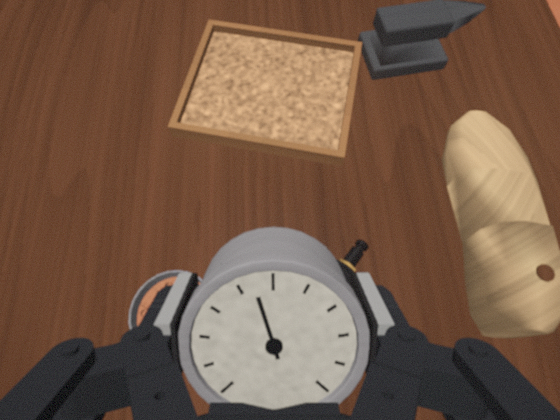

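View pics/s11.png

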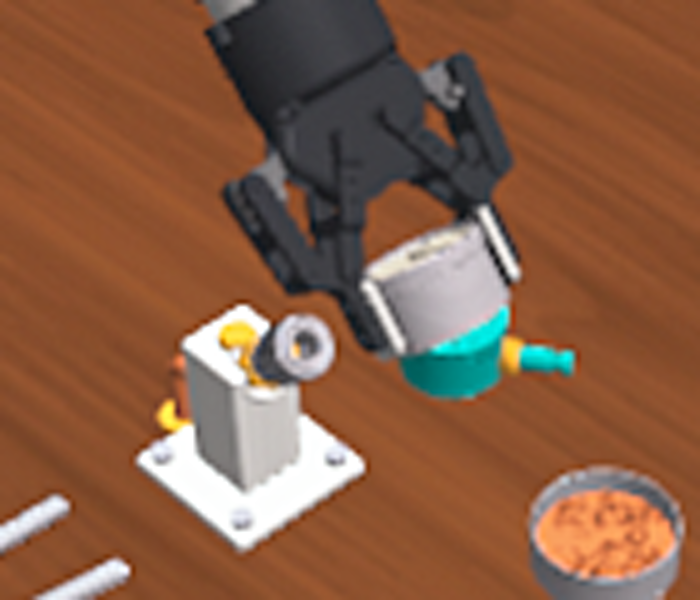

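```bash
cat >> h.py <<'E'
def Rd(yaw):
    h=np.array([np.cos(yaw),np.sin(yaw),0]); return np.column_stack([h,np.cross(-Z,h),-Z])
E
python3 - <<'E'
from h import *
move([.537,.242,.22],Rd(np.radians(85)))
E
```

```text
t 7.35 dxyz cm [22.36 -0.66 19.87] r [-0.013 -0.726  0.042] |r|deg 41.7 F [ 0.9  0.6 -1.2] w 0.735
```

>>> play_rows(
  commands=[
    {"dx":5,"dy":0,"dz":2.5,"rx":0,"ry":-0.12,"rz":0,"claw":1},
    {"dx":10,"dy":-0.3,"dz":6.5,"rx":0,"ry":-0.25,"rz":0.01,"claw":1},
    {"dx":14,"dy":-0.5,"dz":10.5,"rx":0,"ry":-0.38,"rz":0.02,"claw":1},
    {"dx":18,"dy":-0.6,"dz":14.5,"rx":-0.01,"ry":-0.5,"rz":0.03,"claw":1},
    {"dx":20.5,"dy":-0.7,"dz":17.5,"rx":-0.01,"ry":-0.63,"rz":0.04,"claw":1},
  ],
)

```text
time: 7.85
tool_pos: [0.5344, 0.1898, 0.2297]
tool_rot: [-0.031, 0.736, 0.676, 0.034]
contact_force: [1.9, -0.9, -3.8]
gripper_width: 0.735
```

Run:
```python
from h import *
print(monitor.state()['tool_pos']);move([.537,.242,.14],Rd(np.radians(85)))
```

```text
[0.5344165  0.18983417 0.22974505]
t 7.85 dxyz cm [ 4.37 -0.19  9.42] r [ 0.001 -0.092  0.002] |r|deg 5.3 F [ 1.9 -0.9 -3.8] w 0.735
```

>>> play_rows(
  commands=[
    {"dx":2,"dy":-0.1,"dz":2,"rx":0,"ry":-0.05,"rz":0,"claw":1},
    {"dx":4,"dy":-0.2,"dz":5,"rx":0,"ry":-0.09,"rz":0,"claw":1},
    {"dx":4.4,"dy":-0.2,"dz":8,"rx":0,"ry":-0.09,"rz":0,"claw":1},
    {"dx":4.4,"dy":-0.2,"dz":9.4,"rx":0,"ry":-0.09,"rz":0,"claw":1},
    {"dx":4.4,"dy":-0.2,"dz":9.4,"rx":0,"ry":-0.09,"rz":0,"claw":1},
  ],
)

```text
time: 8.35
tool_pos: [0.5346, 0.2417, 0.1368]
tool_rot: [-0.002, 0.736, 0.676, -0.002]
contact_force: [-0.2, -0.5, -3.1]
gripper_width: 0.737
```

Run:
```python
from h import *
im=grab_frame('wrist'); cv2.imwrite('pics/w12.png',im); st=monitor.state(); s=grab_frame('scene')
cv2.imwrite('pics/s12.png',cv2.resize(s[200:350,270:450],None,fx=4,fy=4,interpolation=cv2.INTER_CUBIC))
print(st['tool_pos']);move([.537,.242,.02],Rd(np.radians(85)))
```

```text
[0.53609494 0.24159154 0.13913881]
t 8.45 dxyz cm [ 0.   -0.04 12.09] r [ 0.001 -0.003  0.001] |r|deg 0.2 F [-0.2 -0.2 -2.7] w 0.738
```

View pics/w12.png

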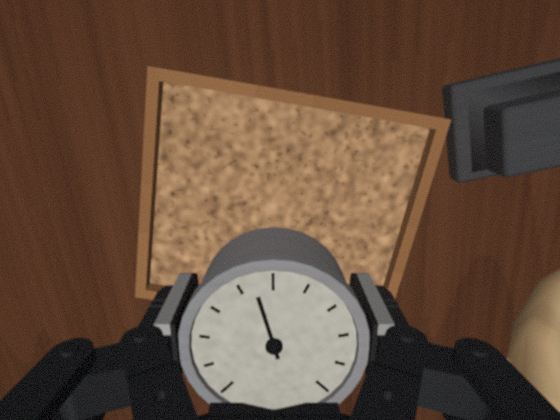

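View pics/s12.png

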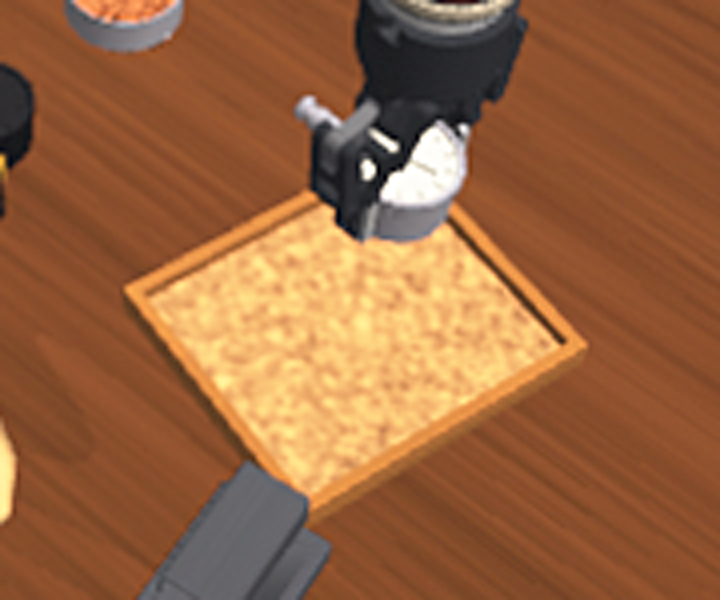

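Run:
```python
from h import *
st=monitor.state(); S=cam('scene'); Rt=Rm(st); p=st['tool_pos']
g=lambda x,z:p+Rt@np.array([x,0,-z])   # z above TCP
f=lambda P:((proj(S,P)[0]-[270,200])*4).round(0)
for d in(-8,-4,0,4,8):
  r=np.radians(d); k,s=np.cos(r),np.sin(r)
  q=lambda x,z:g(x*k-z*s,.003+x*s+z*k)
  print(d,'tip',f(q(-.07,.011)),'dial',f(q(0,.038)),'backfar',f(q(.032,0)),'dialfar',f(q(.032,.038)))
c=cam('wrist',st)
P=[onz(c,u,.02) for u in((152,68),(449,121),(137,297))];print(np.round(P,3))
```

```text
-8 tip [307. 100.] dial [412. 161.] backfar [439. 239.] dialfar [457. 202.]
-4 tip [305. 105.] dial [408. 157.] backfar [440. 237.] dialfar [454. 197.]
0 tip [303. 109.] dial [405. 154.] backfar [440. 234.] dialfar [451. 191.]
4 tip [301. 114.] dial [401. 151.] backfar [441. 232.] dialfar [448. 185.]
8 tip [300. 120.] dial [397. 149.] backfar [441. 229.] dialfar [444. 180.]
[[0.466 0.342 0.02 ]
 [0.665 0.29  0.02 ]
 [0.421 0.171 0.02 ]]
```

>>> play_rows(
  commands=[
    {"dx":0,"dy":0,"dz":4,"rx":0,"ry":0,"rz":0,"claw":1},
    {"dx":0,"dy":0,"dz":8,"rx":0,"ry":0,"rz":0,"claw":1},
    {"dx":0,"dy":0,"dz":10.5,"rx":0,"ry":0,"rz":0,"claw":1},
    {"dx":0,"dy":0,"dz":11.2,"rx":0,"ry":0,"rz":0,"claw":1},
    {"dx":0,"dy":0,"dz":11.2,"rx":0,"ry":0,"rz":0,"claw":1},
  ],
)

```text
time: 8.95
tool_pos: [0.5381, 0.2413, 0.0297]
tool_rot: [-0.0, 0.737, 0.675, 0.001]
contact_force: [0.8, -0.3, -2.7]
gripper_width: 0.736
```

Run:
```python
from h import *
s=grab_frame('scene');s=grab_frame('scene')
cv2.imwrite('pics/s13.png',cv2.resize(s[220:340,290:430],None,fx=5,fy=5,interpolation=cv2.INTER_CUBIC))
st=monitor.state();print(st['tool_pos'],st['contact_force'],st['ft_torque'])
```

```text
[0.5396578  0.24211287 0.03177204] [-0.38463619  0.30779537 -3.00920382] [-0.00995489 -0.07459776 -0.00404187]
```

View pics/s13.png

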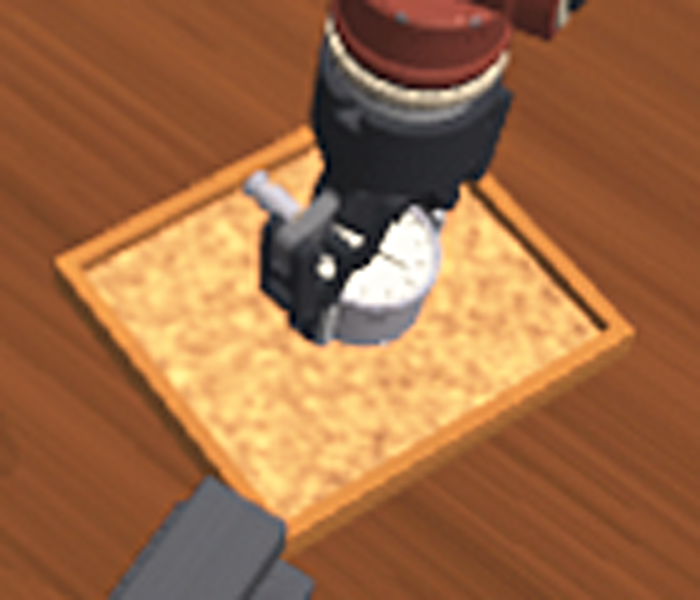

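>>> play_rows(
  commands=[
    {"dx":0,"dy":0,"dz":0.6,"rx":0,"ry":0,"rz":0,"claw":1},
    {"dx":0,"dy":0,"dz":1.0,"rx":0,"ry":0,"rz":0,"claw":1},
    {"dx":0,"dy":0,"dz":1.2,"rx":0,"ry":0,"rz":0,"claw":1},
    {"dx":0,"dy":0,"dz":1.2,"rx":0,"ry":0,"rz":0,"claw":1},
  ],
)

```text
time: 9.45
tool_pos: [0.5394, 0.2421, 0.0195]
tool_rot: [0.0, 0.737, 0.676, 0.003]
contact_force: [0.6, -0.4, -2.4]
gripper_width: 0.736
```

>>> play_rows(
  commands=[
    {"dx":0,"dy":0,"dz":0.3,"rx":0,"ry":0,"rz":0,"claw":1},
    {"dx":0,"dy":0,"dz":0.4,"rx":0,"ry":0,"rz":0,"claw":1},
    {"dx":0,"dy":0,"dz":0.4,"rx":0,"ry":0,"rz":0,"claw":1},
  ],
)

```text
time: 9.75
tool_pos: [0.5392, 0.2421, 0.0151]
tool_rot: [0.0, 0.737, 0.676, 0.003]
contact_force: [-0.8, -0.6, -3.0]
gripper_width: 0.732
```

>>> play_rows(
  commands=[
    {"dx":0,"dy":0,"dz":0.2,"rx":0,"ry":0,"rz":0,"claw":1},
    {"dx":0,"dy":0,"dz":0.3,"rx":0,"ry":0,"rz":0,"claw":1},
    {"dx":0,"dy":0,"dz":0.3,"rx":0,"ry":0,"rz":0,"claw":1},
  ],
)

```text
time: 10.05
tool_pos: [0.539, 0.242, 0.0118]
tool_rot: [0.0, 0.737, 0.676, 0.002]
contact_force: [-0.6, 0.3, -2.4]
gripper_width: 0.734
```

>>> play_rows(
  commands=[
    {"dx":0,"dy":0,"dz":0.1,"rx":0,"ry":0,"rz":0,"claw":1},
    {"dx":0,"dy":0,"dz":0.2,"rx":0,"ry":0,"rz":0,"claw":1},
    {"dx":0,"dy":0,"dz":0.2,"rx":0,"ry":0,"rz":0,"claw":1},
  ],
)

```text
time: 10.35
tool_pos: [0.5388, 0.242, 0.0096]
tool_rot: [-0.0, 0.737, 0.676, 0.002]
contact_force: [0.1, 0.1, -3.1]
gripper_width: 0.731
```

>>> play_rows(
  commands=[
    {"dx":0,"dy":0,"dz":0.1,"rx":0,"ry":0,"rz":0,"claw":1},
    {"dx":0,"dy":0,"dz":0.2,"rx":0,"ry":0,"rz":0,"claw":1},
    {"dx":0,"dy":0,"dz":0.2,"rx":0,"ry":0,"rz":0,"claw":1},
  ],
)

```text
time: 10.65
tool_pos: [0.5389, 0.242, 0.0077]
tool_rot: [-0.0, 0.737, 0.676, 0.002]
contact_force: [-0.6, -0.4, -2.8]
gripper_width: 0.739
```

Run:
```python
from h import *
s=grab_frame('scene')
cv2.imwrite('pics/s14.png',cv2.resize(s[235:325,300:420],None,fx=6,fy=6,interpolation=cv2.INTER_CUBIC))
st=monitor.state();print(st['tool_pos'],st['contact_force'],st['ft_torque'])
```

```text
[0.5388683  0.24203146 0.00765623] [ 0.20911849 -0.60074619 -1.00125192] [-0.00769717  0.04215706 -0.00415542]
```

View pics/s14.png

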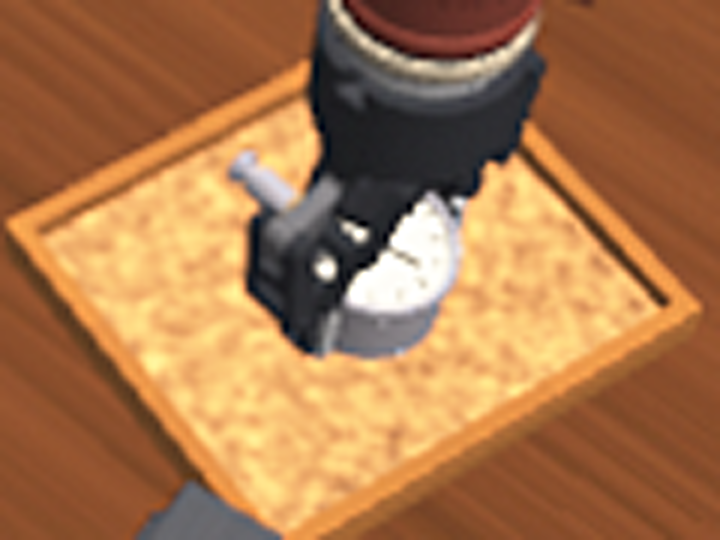

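>>> play_rows(
  commands=[
    {"dx":0,"dy":0,"dz":0.1,"rx":0,"ry":0,"rz":0,"claw":1},
    {"dx":0,"dy":0,"dz":0.1,"rx":0,"ry":0,"rz":0,"claw":1},
    {"dx":0,"dy":0,"dz":0.1,"rx":0,"ry":0,"rz":0,"claw":1},
  ],
)

```text
time: 11.0
tool_pos: [0.5391, 0.242, 0.0074]
tool_rot: [0.0, 0.737, 0.676, 0.002]
contact_force: [-3.0, -1.8, 5.5]
gripper_width: 0.739
```

Run:
```python
from h import *
for i in range(3):
    st=monitor.state();print(st['tool_pos'],st['contact_force'],st['ft_torque']); grab_frame('wrist')
```

```text
[0.53906243 0.24203468 0.00741753] [-3.01678288 -1.80271304  5.45522512] [-0.12855455  0.63041625  0.12313524]
[0.53905231 0.24202933 0.00740184] [-4.44889986 -1.88461851  6.03120978] [-0.09480307  0.60703597  0.04689294]
[0.53908705 0.24202551 0.0074387 ] [-3.02794824 -2.67301114  6.45406745] [-0.14722133  0.60687142  0.06867644]
```

>>> play_rows(
  commands=[
    {"dx":0,"dy":0,"dz":0.05,"rx":0,"ry":0.02,"rz":0,"claw":1},
    {"dx":0,"dy":0,"dz":0.05,"rx":0,"ry":0.04,"rz":0,"claw":1},
    {"dx":0,"dy":0,"dz":0.05,"rx":0,"ry":0.04,"rz":0,"claw":1},
    {"dx":0,"dy":0,"dz":0.1,"rx":0,"ry":0.04,"rz":0,"claw":1},
    {"dx":0,"dy":0,"dz":0.1,"rx":0,"ry":0.04,"rz":0,"claw":1},
  ],
)

```text
time: 11.65
tool_pos: [0.5391, 0.2418, 0.0065]
tool_rot: [-0.013, 0.737, 0.676, 0.017]
contact_force: [-1.0, -0.9, 0.0]
gripper_width: 0.739
```

Run:
```python
from h import *
s=grab_frame('scene'); w=grab_frame('wrist'); cv2.imwrite('pics/w15.png',w)
cv2.imwrite('pics/s15.png',cv2.resize(s[235:325,300:420],None,fx=6,fy=6,interpolation=cv2.INTER_CUBIC))
st=monitor.state();print(st['tool_pos'],st['contact_force'],st['ft_torque'],st['gripper_width'])
S=cam('scene');Rt=Rd(np.radians(85)); p=st['tool_pos'].copy(); 
for d in(-6,-3,0,3):
  r=np.radians(d);k,s_=np.cos(r),np.sin(r)
  q=lambda x,z:np.array([p[0],p[1],.009])+Rt@np.array([x*k-z*s_,0,-(x*s_+z*k)])
  print(d,((proj(S,[q(-.07,.011),q(0,.038),q(.032,.038)])-[300,235])*6).round(0).tolist())
```

```text
[0.5391298  0.24188679 0.00648002] [-0.33820039 -1.06506552  0.20137071] [-0.1879494   0.1586168   0.04178003] 0.735208992614911
-6 [[243.0, 162.0], [385.0, 249.0], [446.0, 307.0]]
-3 [[241.0, 166.0], [381.0, 246.0], [443.0, 302.0]]
0 [[239.0, 170.0], [377.0, 243.0], [440.0, 296.0]]
3 [[237.0, 175.0], [373.0, 239.0], [436.0, 290.0]]
```

View pics/s15.png

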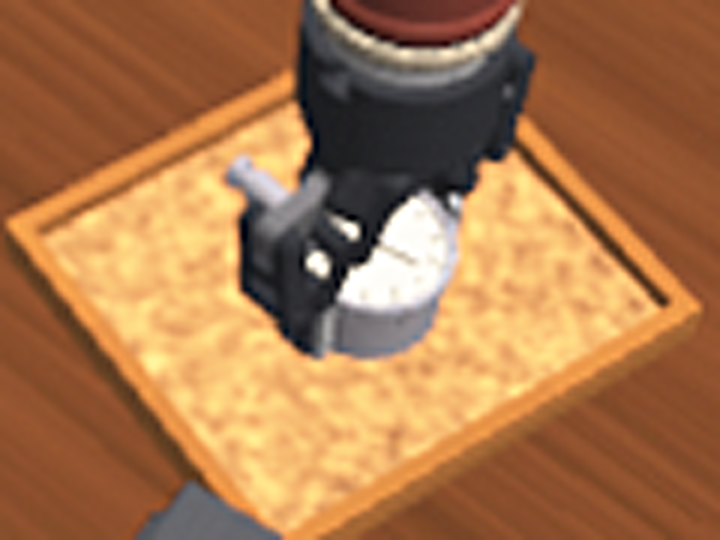

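View pics/w15.png

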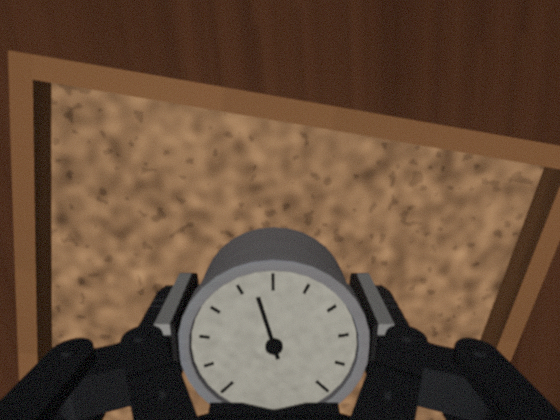

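>>> play_rows(
  commands=[
    {"dx":0,"dy":0,"dz":0.1,"rx":0,"ry":0,"rz":0,"claw":1},
    {"dx":0,"dy":0,"dz":0.1,"rx":0,"ry":0,"rz":0,"claw":1},
    {"dx":0,"dy":0,"dz":0.1,"rx":0,"ry":0,"rz":0,"claw":1},
    {"dx":0,"dy":0,"dz":0.1,"rx":0,"ry":0,"rz":0,"claw":1},
  ],
)

```text
time: 12.15
tool_pos: [0.5393, 0.2419, 0.0064]
tool_rot: [-0.013, 0.737, 0.676, 0.017]
contact_force: [-3.9, -3.1, 6.3]
gripper_width: 0.74
```

>>> play_rows(
  commands=[
    {"dx":0,"dy":0,"dz":0,"rx":0,"ry":0,"rz":0,"claw":0.15},
    {"dx":0,"dy":0,"dz":0,"rx":0,"ry":0,"rz":0,"claw":0},
    {"dx":0,"dy":0,"dz":0,"rx":0,"ry":0,"rz":0,"claw":0},
    {"dx":0,"dy":0,"dz":0,"rx":0,"ry":0,"rz":0,"claw":0},
  ],
)

```text
time: 12.55
tool_pos: [0.5394, 0.242, 0.0063]
tool_rot: [-0.013, 0.737, 0.676, 0.017]
contact_force: [0.1, 0.0, -0.0]
gripper_width: 1.003
```

Run:
```python
from h import *
w=grab_frame('wrist'); cv2.imwrite('pics/w16.png',w)
st=monitor.state();print(st['tool_pos'],st['contact_force'],st['gripper_width'])
```

```text
[0.53929412 0.24201814 0.00623423] [-0.44786449 -0.01032084  0.32410308] 0.9990985365269611
```

View pics/w16.png

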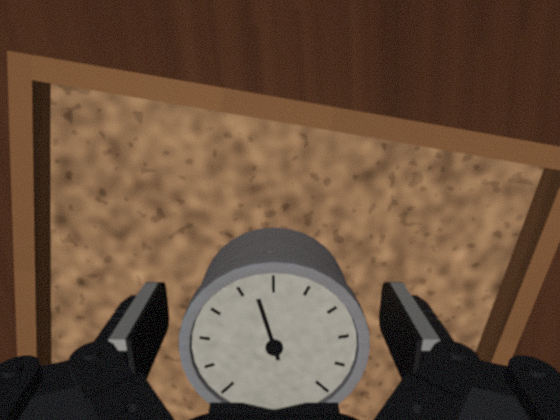

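The gauge didn't move when I let go, and the jaws are clear on both sides. Now I'll lift straight up.

>>> play_rows(
  commands=[
    {"dx":0,"dy":0,"dz":-2,"rx":0,"ry":0,"rz":0,"claw":0},
    {"dx":0,"dy":0,"dz":-5,"rx":0,"ry":0,"rz":0,"claw":0},
    {"dx":0,"dy":0,"dz":-10,"rx":0,"ry":0,"rz":0,"claw":0},
    {"dx":0,"dy":0,"dz":-15,"rx":0,"ry":0,"rz":0,"claw":0},
    {"dx":0,"dy":0,"dz":-20,"rx":0,"ry":0,"rz":0,"claw":0},
  ],
)

```text
time: 13.1
tool_pos: [0.5375, 0.2334, 0.2077]
tool_rot: [-0.013, 0.737, 0.676, 0.017]
contact_force: [0.3, -0.7, -0.0]
gripper_width: 1.003
```

>>> play_rows(
  commands=[
    {"dx":0,"dy":0,"dz":-2,"rx":0,"ry":0,"rz":0,"claw":0},
    {"dx":0,"dy":0,"dz":-2,"rx":0,"ry":0,"rz":0,"claw":0},
    {"dx":0,"dy":0,"dz":-2,"rx":0,"ry":0,"rz":0,"claw":0},
    {"dx":0,"dy":0,"dz":-2,"rx":0,"ry":0,"rz":0,"claw":0},
  ],
)

```text
time: 13.5
tool_pos: [0.5362, 0.2323, 0.225]
tool_rot: [-0.014, 0.737, 0.676, 0.015]
contact_force: [0.2, -0.5, -0.3]
gripper_width: 1.003
```

Run:
```python
from h import *
w=grab_frame('wrist'); cv2.imwrite('pics/w17.png',w); s=grab_frame('scene');cv2.imwrite('pics/s17.png',s);t=grab_frame('top');cv2.imwrite('pics/t17.png',t)
t0=cv2.imread('pics/top0.png'); cv2.imwrite('pics/tdiff.png',np.hstack([cv2.resize(t[60:320,110:420],(400,336)),cv2.resize(cv2.absdiff(t,t0)[60:320,110:420]*2,(400,336))]))
st=monitor.state();print(st['time'],st['tool_pos'],st['contact_force'],st['joint_vel'].round(3))
```

```text
13.65 [0.53640323 0.23230656 0.22525083] [-0.98511175 -1.17445285 -0.14428535] [-0.    -0.004 -0.011  0.     0.    -0.001]
```

View pics/w17.png

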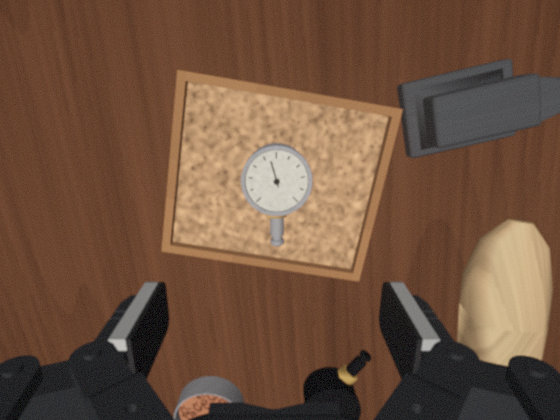

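View pics/s17.png

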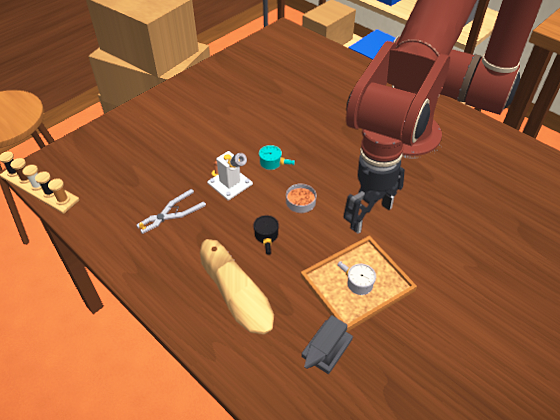

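View pics/tdiff.png

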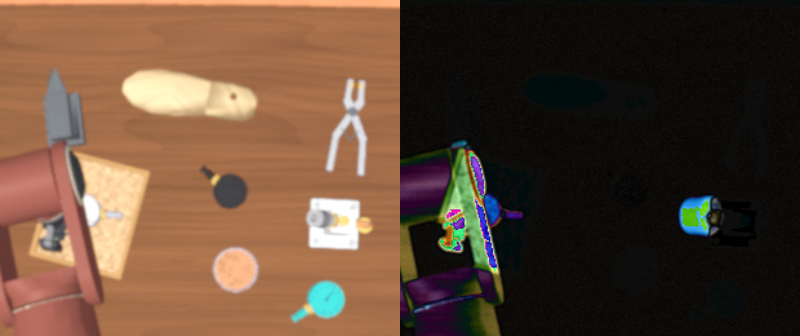

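The gauge lies flat in the tray with its dial up, at wrist pixel (277,180). Nothing else has moved, the hand is clear of everything, and the sleeve was home when I last checked.

```bash
python3 -c "
from plant import ticket
print(ticket.job_done())"
```

```text
the job is handed in; nothing more can be done
None
```

I took the gauge off the outlet and set it flat on its back, dial up, on the cork in the tray, then handed the job in at about 13.7 s of the 54 s allowed. The hand-in gave no verdict.

**What I did:** I gripped the sleeve with the hand tilted 46° and pulled it back about 6 mm by the measured hand position. The gauge popped loose, and I released the sleeve so it sprang home. I then gripped the case, drew it out, and lowered it until it pressed on the cork with about 9 N while still held. After that I opened the jaws and lifted the hand straight up.

**Last checks:**
- **Gauge:** the wrist picture shows it inside the tray, dial up, and it did not shift when I let go.
- **Sleeve:** the wrist picture taken right after release shows it home, by eye only.
- **Other objects:** comparing the top view before and after shows no movement of the last, tin, pliers or look-alikes. The arm partly hides the anvil in that view, but it looks unmoved in the scene picture.
- **Hand:** it was clear of everything, with contact force only at the noise level.

**Things that disagreed or stayed unconfirmed:**
- A first read of the gauge's tilt in the hand was about 3° off level, so I corrected it by 0.04 rad before release.
- The calibrated projections were about 1–2 mm off the pictures sideways, so I centred the jaws by the pictures instead.
- The dial-size estimate put the gauge's back at about 7 mm height instead of 9 mm, which is within the 2 mm calibration error.
- A sideways force of 3–4 N appeared when I pressed the gauge onto the cork. I did not find its cause, and it vanished on release.

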